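# Tap home the wedge of a re-handled hammer

### The arm

A 6-joint arm with a two-finger parallel gripper is mounted at the origin on the work surface. World frame = base frame: x ahead of the robot, y to its left, z up, the work surface at z = 0. Lengths are in m, angles in rad, forces in N, time in s.
With the tool pointing down it reaches from about 0.35 to 0.875 m from the base axis. Payload 4.2 kg.
Tool frame: the origin (TCP) lies midway between the tips of the shut fingers; the grasp point (between the pads) lies ctrl.tcp_to_grasp behind it (ctrl.tcp_to_grasp is the distance from the TCP to the grasp point, in m); z points along the fingers, y is the line along which they close (so a half turn about z gives the same grasp; the last joint's range is limited). The gripper opens to 85 mm and grips with 20 to 120 N. Pads are 22 mm wide; open, the fingers measure 114 mm over their backs; the gripper's body (76 mm by 85 mm) begins 54 mm behind the grasp point. The pads swing forward as they close: fully open they stand 13 mm farther back than shut.
Start: joints at [1.516, 0.385, 0.008, 0, -1.194, -0.259], TCP at [0.193, 0.594, 0.201] pointing down, gripper open.
Joint ranges: [-3.14, 3.14], [-1.21, 2.06], [-1.07, 1.41], [-3.16, 2.05], [-2.99, -0.16], [-3.1, 3.1]. Speed limits (rad/s): [2.79, 2.79, 3.14, 3.14, 3.14, 3.14].

### API

Orientations are given as a 3x3 rotation matrix whose columns are the frame's x, y, z axes.
In Python, from cell import ctrl, camera, trace, spot_point gives the robot as it stands.
- The arm moves only by the shell command python3 -m inch 'ROWS' [FORCE]. ROWS is JSON, a list of rows, each a list of 7 numbers: the turn, a rotation vector about the tool's x, y, z in degrees, then the shift along the tool's x, y, z in cm, then the closure, from 0 (fully open) to 1 (shut). A call has 1 to 8 rows; each row is the pose to reach, as a shift and turn from the pose commanded when the call began, along the tool's axes at that moment; what a row does not reach only later rows make up. A row lasts 1/10 s, in which the tool goes at most 50 mm and 8.59 degrees, less where a joint would pass 70% of its speed; a pose out of reach is approached as far as the arm can. A call with a gripper value outside its range is refused whole. The fingers move at their own pace and stop on an object; FORCE is the grip in N (left out, the last holds). Time passes only in rows, so rows that repeat a pose let the fingers close. It gives the time, the measured TCP pose, the force, the opening and the grip force at its end, in the units of the state.
- ctrl.observe(): the state, without advancing time (a new reading comes with each control period).
- camera(name): name is "scene" or "side" or "wrist"; returns a dict with "img" (480x640x3 uint8, red, green, blue), "fx", "fy", "cx", "cy" (pixels), "R" (3x3) and "t" (3): a world point X has camera coordinates R X + t; the wrist camera has in their place "T_tool_cam" (4x4, takes a point from camera to tool coordinates, whose origin is the TCP and whose axes are the flange's). Camera axes: x right, y down, z forward; pixel columns grow to the right and rows downward; lengths in m; the calibration is good to about 2 mm. The wrist camera is an equidistant fisheye: a pixel r from the principal point sees the ray r / f radians off the axis. A picture is of the moment at which its call begins: read the wrist's pose just before it. There is no depth.
- ctrl.hand_in(): hands the job in; it is judged then, once.
Trained networks look in the newest picture that a camera, given by its name, has taken for a name from the list of things; names that differ only in an ending like _2 or _b are one class to them, and where a whole thing is asked for, a point or a joint stands for the part that bears it (a point fixed in the world has none). Each returns a list of dicts, best first, with "confidence" (0 to 1); they miss things now and then, are a little off and sometimes report something else, mostly with a low value. They report only what shows in the picture. A call takes as long as a camera call. They do not tell look-alikes from the thing itself.
- trace(camera, target): "region" (480x640 bool, what is visible of it) and "rect" ([left, top, right, bottom] in pixels, round what is visible of it).
- spot_point(camera, target): "location" ([column, row] in pixels: a listed point, or the origin of a listed thing).
The state is a dict: "time": time; "q": joint angles; "qvel": joint speeds; "tau": joint torques, N m; "ee_pos": TCP position; "tcp_rot": TCP orientation; "ft_force": force on the tool from outside, world axes, zero at the start; "moment": the same for the moment, N m; "opening": finger opening in m; "gripper_force": force on a finger pad.
Only numpy, scipy, OpenCV 4.12 (cv2) and the standard library are available. Lean on these libraries where they do the work, as an engineer would, in place of code of your own. Each camera call takes 0.05 s, during which the arm holds its last target. There are 200 camera calls.

### The job

On the repair counter one of the two hammers clamped upright in small vises still has its wooden handle wedge sticking well out of the top of its head. With the wooden tamper, not with the gripper itself, tap that wedge down until it stops moving, then stand the tamper upright on its round cork mat again and let go.

Things in the scene. Friction and masses are not known exactly. Their poses are not given: they have to be found in the camera images.
- tamper: Turned pale-wood tamper standing upright on the cork mat, 122 mm tall, 0.22 to 0.35 kg. Flat round foot (striking face) 40 mm in diameter, head 42 mm in diameter up to 46 mm above the foot, tapering by 54 mm to a round handle 26 mm in diameter that runs up to the top at 122 mm. Origin: centre of the foot's underside; z runs up the handle.
- wedge: Wooden wedge started in the handle end of the unfinished hammer, 24 mm long (its x) by 7 mm thick (its y). Origin: centre of its top face, z up. It slides straight down only, stiffly (it takes about 8 N to move it and it stays where it is left). At the start its top stands 18 to 24 mm above the top of the hammer head; fully home it comes against a firm stop with 4 mm still showing, its top then 134 mm above the counter.
- hammer_vise: Small grey bench vise fixed to the counter, base 100 mm (its x) by 70 mm (its y), clamping the ball-pein hammer upright: steel head 115 mm long along x, at most 34 mm wide, its top 130 mm above the counter; the wedge is over the origin. The screw and its cross bar reach 90 mm to -x at 45 mm height. Origin: centre of the base's underside, on the counter. A like vise holds a cross-pein hammer (flat chisel-shaped pein) whose wedge is already home.
- mat: Round cork mat fixed to the counter, 100 mm in diameter, 4 mm thick, on which the tamper stands at the start and must stand at the end. Origin: centre of its underside.
Mind the look-alikes: they are no part of the job. Leave any black look-alike of the tamper alone. Leave any red look-alike of the hammer_vise alone.

How it is judged:
By the outcome, as a careful person would: the job done as asked, in the order asked, and still so for the second after the job is handed in, with the robot touching nothing.
It also fails if it takes over 51 s, if anything falls off the work surface, if the arm or the gripper's body presses on something with over 40 N, if the wrist force passes 120 N, or if a joint passes its speed limit or range.

## Working session

There is one attempt and no reset: what is moved stays moved. The work goes in short steps, Python scripts to look and compute and a shell command to move; the robot and the scene stay as the last step left them, time stands still between calls to the robot, and variables do not carry over. Pictures are saved under pics/ and viewed, at most 10 in all, crops included, and the job is handed in when it is done.

```bash
mkdir -p pics
cat > h.py <<'E'
import numpy as np, cv2
from cell import ctrl, camera, trace, spot_point
def ray(c,px,st=None):
    u,v=px
    if "T_tool_cam" in c:
        a,b=(u-c["cx"])/c["fx"],(v-c["cy"])/c["fy"]; r=np.hypot(a,b)
        d=np.array([a/r*np.sin(r),b/r*np.sin(r),np.cos(r)]) if r>1e-9 else np.array([0,0,1.])
        T=np.array(c["T_tool_cam"]); R=np.array(st["tcp_rot"])
        return R@T[:3,3]+np.array(st["ee_pos"]), R@T[:3,:3]@d
    R=np.array(c["R"]);t=np.array(c["t"])
    return -R.T@t, R.T@np.array([(u-c["cx"])/c["fx"],(v-c["cy"])/c["fy"],1])
def at_z(c,px,z,st=None):
    o,d=ray(c,px,st); return o+d*(z-o[2])/d[2]
def save(c,n): cv2.imwrite(n,c["img"][:,:,::-1])
E
python3 - <<'E'
from h import *
st=ctrl.observe(); print(st["ee_pos"],np.round(st["tcp_rot"],3),ctrl.tcp_to_grasp)
ims=[]
for n in ["scene","side","wrist"]:
    c=camera(n); save(c,f"pics/{n}0.png")
    for k,z in [("tamper",0.004),("wedge",.152),("hammer_vise",0),("mat",0)]:
        for d in spot_point(n,k): print(n,k,np.round(d["location"]),round(d["confidence"],2),np.round(at_z(c,d["location"],z,st),3))
E
```

```text
[0.19271565 0.5938536  0.19991474] [[ 0.951 -0.309 -0.001]
 [-0.309 -0.951 -0.002]
 [ 0.     0.002 -1.   ]] 0.0187
scene tamper [415. 332.] 0.96 [0.603 0.225 0.004]
scene tamper [483. 326.] 0.89 [0.598 0.347 0.004]
scene tamper [415. 332.] 0.72 [0.603 0.225 0.004]
scene wedge [283. 246.] 0.57 [0.534 0.003 0.152]
scene wedge [298. 183.] 0.46 [0.35  0.034 0.152]
scene hammer_vise [301. 245.] 0.69 [0.354 0.037 0.   ]
scene mat [413. 332.] 0.81 [0.599 0.223 0.   ]
side tamper [338. 228.] 0.72 [0.605 0.233 0.004]
side tamper [318. 205.] 0.59 [0.6   0.35  0.004]
side wedge [265. 250.] 0.75 [0.361 0.036 0.152]
side wedge [360. 237.] 0.56 [0.535 0.002 0.152]
side hammer_vise [359. 297.] 0.67 [ 0.539 -0.     0.   ]
side hammer_vise [268. 313.] 0.62 [0.354 0.034 0.   ]
side mat [341. 228.] 0.69 [0.612 0.233 0.   ]
```

View pics/scene0.png

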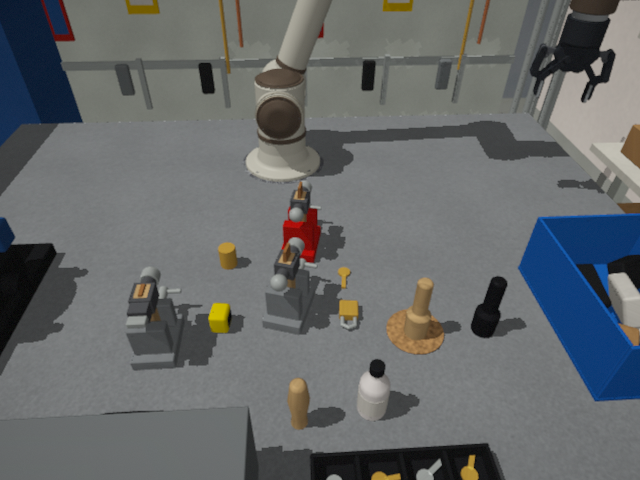

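View pics/side0.png

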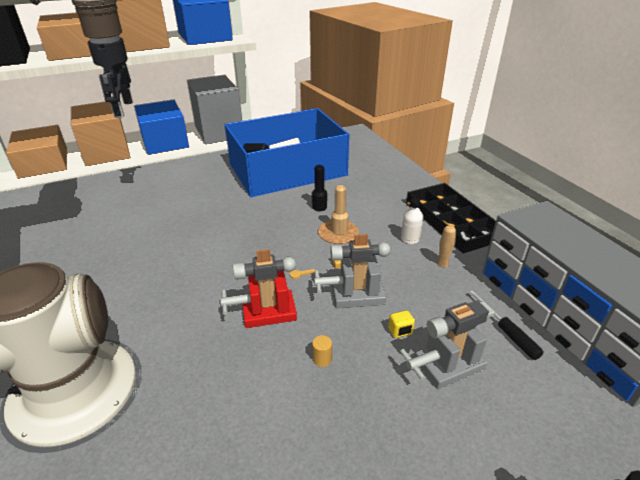

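The target is the middle grey vise: ball-pein hammer, scene px (283,246), with its wedge standing proud. It sits at about (0.537, 0.002). The left grey vise has its wedge home, and the red one is a decoy. The pale tamper is at scene px (415,332), about (0.604, 0.228). I'll move above it, keeping clear of the blue box.

```bash
python3 -m inch '[[0,0,0,5,4,-3,0],[0,0,0,26,19,-4,0],[0,0,0,26,19,-4,0],[0,0,0,26,19,-4,0],[0,0,0,26,19,-4,0],[0,0,0,26,19,-4,0],[0,0,0,26,19,-4,0],[0,0,0,26,19,-4,0]]' 60
python3 -m inch '[[0,0,0,24.5,3,0,0],[0,0,0,24.5,3,0,0],[0,0,0,24.5,3,0,0],[0,0,0,24.5,3,0,0],[0,0,0,24.5,3,0,0],[0,0,0,24.5,3,0,0],[0,0,0,24.5,3,0,0],[0,0,0,24.5,3,0,0]]'
python3 - <<'E'
from h import *
st=ctrl.observe(); print(st["time"],st["ee_pos"],np.round(st["tcp_rot"],3),st["q"],st["ft_force"])
c=camera("wrist"); save(c,"pics/w1.png")
for k,z in [("tamper",0.004),("wedge",.152),("hammer_vise",0),("mat",0)]:
    for d in spot_point("wrist",k): print(k,np.round(d["location"]),round(d["confidence"],2),np.round(at_z(c,d["location"],z,st),3))
E
```

```text
time: 1.55
ee_pos: [0.3831, 0.331, 0.2418]
tcp_rot: [[0.95, -0.313, 0.001], [-0.313, -0.95, 0.001], [0.001, -0.001, -1.0]]
ft_force: [-0.6, 0.5, 0.3]
opening: 0.0856
gripper_force: 0.0
time: 2.35
ee_pos: [0.6047, 0.2301, 0.2409]
tcp_rot: [[0.951, -0.308, -0.0], [-0.308, -0.951, -0.0], [-0.0, 0.0, -1.0]]
ft_force: [-1.0, -0.3, -0.5]
opening: 0.0853
gripper_force: 0.0
2.35 [0.60466536 0.23005386 0.24090922] [[ 0.951 -0.308 -0.   ]
 [-0.308 -0.951 -0.   ]
 [-0.     0.    -1.   ]] [ 6.13036616e-01  4.00680867e-01  1.32380321e-01 -2.07468338e-04
 -1.30284959e+00  6.45010348e-01] [-0.98569025 -0.31010288 -0.50297911]
tamper [228. 227.] 0.74 [0.604 0.346 0.004]
tamper [325. 197.] 0.65 [0.603 0.227 0.004]
wedge [583. 226.] 0.74 [0.542 0.009 0.152]
hammer_vise [509. 196.] 0.85 [0.538 0.009 0.   ]
hammer_vise [506. 324.] 0.76 [ 0.356  0.038 -0.   ]
```

View pics/w1.png

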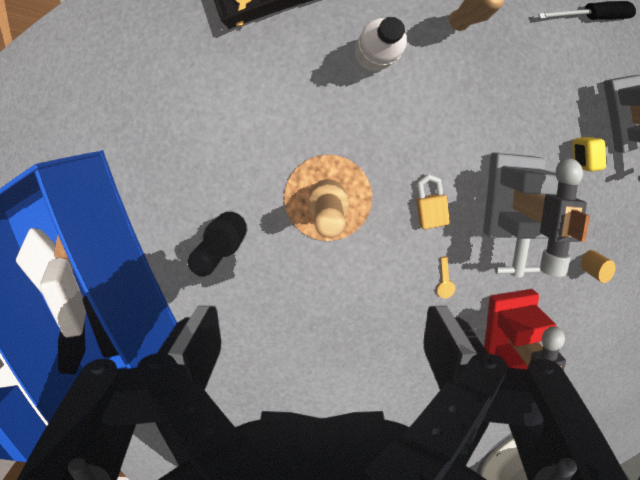

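Tamper (px 325,197) and mat (px 328,198) are centred under the hand, and the wedge is at px (578,222). Descending to grip the handle.

```bash
python3 -m inch '[[0,0,0,0,0.3,4,0],[0,0,0,0,0.3,8,0],[0,0,0,0,0.3,11,0],[0,0,0,0,0.3,14,0],[0,0,0,0,0.3,16,0],[0,0,0,0,0.3,16.3,0],[0,0,0,0,0.3,16.3,0],[0,0,0,0,0.3,16.3,0.3]]' 80
python3 -m inch '[[0,0,0,0,0,0,0.5],[0,0,0,0,0,0,0.7],[0,0,0,0,0,0,1],[0,0,0,0,0,0,1],[0,0,0,0,0,0,1],[0,0,0,0,0,0,1],[0,0,0,0,0,0,1],[0,0,0,0,0,0,1]]' 80
python3 - <<'E'
from h import *
c=camera("side"); save(c,"pics/s1.png")
im=cv2.resize(c["img"][120:300,260:440],None,fx=3,fy=3)
cv2.imwrite("pics/s1c.png",im[:,:,::-1])
E
```

```text
time: 3.4
ee_pos: [0.6054, 0.2272, 0.0798]
tcp_rot: [[0.951, -0.308, 0.003], [-0.308, -0.951, 0.001], [0.002, -0.002, -1.0]]
ft_force: [0.7, 0.0, 0.6]
opening: 0.0734
gripper_force: 0.0
time: 4.2
ee_pos: [0.6049, 0.2264, 0.0791]
tcp_rot: [[0.951, -0.308, 0.001], [-0.308, -0.951, 0.0], [0.001, -0.0, -1.0]]
ft_force: [0.1, -1.4, 6.3]
opening: 0.0227
gripper_force: 78.4
```

View pics/s1c.png

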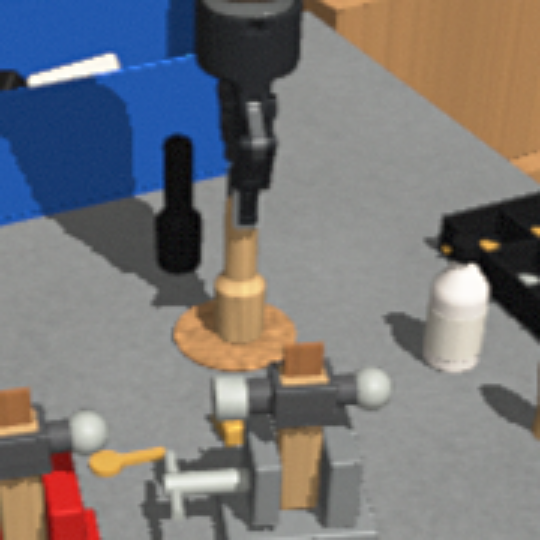

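The handle is gripped at px (245,195) in the crop and the wedge stands proud on the target hammer (px 303,355). Lifting, then crossing over.

```bash
python3 -m inch '[[0,0,0,0,0,-2,1],[0,0,0,0,0,-6,1],[0,0,0,0,0,-10,1],[0,0,0,0,0,-14,1],[0,0,0,0,0,-17,1],[0,0,0,0,0,-18,1],[0,0,0,0,0,-18,1],[0,0,0,0,0,-18,1]]'
python3 -m inch '[[0,0,0,0,3,0,1],[0,0,0,0,7,0,1],[0,0,0,0.2,11,0,1],[0,0,0,0.3,15,0,1],[0,0,0,0.4,19,0,1],[0,0,0,0.4,22,0,1],[0,0,0,0.4,23.4,0,1],[0,0,0,0.4,23.4,0,1]]'
python3 - <<'E'
from h import *
st=ctrl.observe(); print(st["ee_pos"],st["ft_force"],st["opening"])
L=[]
for n in ["scene","side"]:
    c=camera(n); L.append(cv2.resize(c["img"][130:330,200:400] if n=="scene" else c["img"][130:330,260:460],(400,400)))
    for k,z in [("tamper",st["ee_pos"][2]-.075),("wedge",.152)]:
        for d in spot_point(n,k): print(n,k,np.round(d["location"]),round(d["confidence"],2),np.round(at_z(c,d["location"],z,st),3))
cv2.imwrite("pics/b.png",np.hstack(L)[:,:,::-1])
c=camera("wrist");
E
```

```text
time: 5.05
ee_pos: [0.603, 0.2262, 0.2549]
tcp_rot: [[0.951, -0.309, -0.005], [-0.309, -0.951, -0.002], [-0.004, 0.003, -1.0]]
ft_force: [-0.6, -0.0, -3.2]
opening: 0.0228
gripper_force: 79.2
time: 5.85
ee_pos: [0.5345, 0.0012, 0.2562]
tcp_rot: [[0.95, -0.311, -0.004], [-0.311, -0.95, -0.001], [-0.003, 0.002, -1.0]]
ft_force: [-0.3, 1.1, -2.9]
opening: 0.0226
gripper_force: 79.4
[0.5345382  0.00116313 0.25619156] [-0.26875738  1.1209108  -2.9148703 ] 0.022605436411657766
scene tamper [481. 328.] 0.93 [0.744 0.252 0.181]
scene tamper [279. 233.] 0.62 [ 0.538 -0.002  0.181]
scene tamper [290. 309.] 0.59 [0.698 0.012 0.181]
scene wedge [296. 184.] 0.64 [0.353 0.029 0.152]
scene wedge [283. 246.] 0.43 [0.535 0.004 0.152]
side tamper [362. 221.] 0.8 [0.542 0.01  0.181]
side wedge [360. 236.] 0.59 [0.537 0.005 0.152]
side wedge [265. 248.] 0.46 [0.363 0.041 0.152]
```

View pics/b.png

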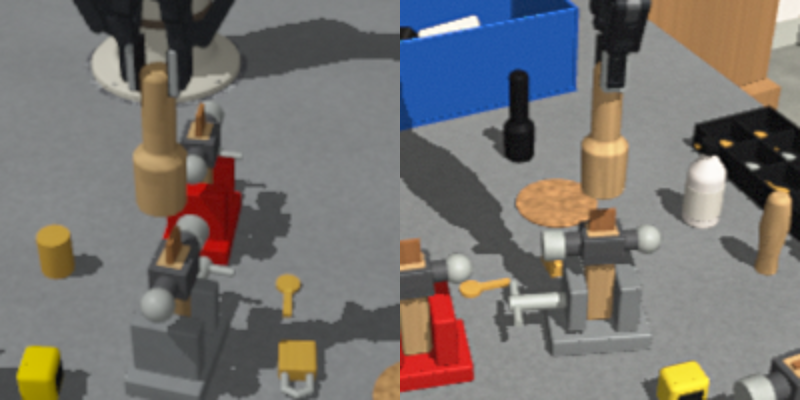

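The foot hangs about 3 cm above the wedge, at px (160,205) left and (603,190) right. It needs roughly 3 mm towards +y. Nudging it over and going lower.

```bash
python3 -m inch '[[0,0,0,0.1,-0.3,0.5,1],[0,0,0,0.1,-0.3,1.2,1],[0,0,0,0.1,-0.3,1.8,1],[0,0,0,0.1,-0.3,2,1],[0,0,0,0.1,-0.3,2,1],[0,0,0,0.1,-0.3,2,1]]' 100
python3 - <<'E'
from h import *
st=ctrl.observe(); print(st["ee_pos"],st["ft_force"],st["opening"])
L=[]
for n in ["scene","side"]:
    c=camera(n); L.append(cv2.resize(c["img"][190:290,230:330] if n=="scene" else c["img"][180:280,310:410],(400,400)))
    for k,z in [("tamper",st["ee_pos"][2]-.075),("wedge",.152)]:
        for d in spot_point(n,k): print(n,k,np.round(d["location"]),round(d["confidence"],2),np.round(at_z(c,d["location"],z,st),3))
cv2.imwrite("pics/b2.png",np.hstack(L)[:,:,::-1])
E
```

```text
time: 6.8
ee_pos: [0.538, 0.0051, 0.2382]
tcp_rot: [[0.951, -0.309, 0.0], [-0.309, -0.951, -0.0], [0.0, -0.0, -1.0]]
ft_force: [-0.0, 0.3, -3.0]
opening: 0.0216
gripper_force: 99.5
[0.53799932 0.00512931 0.2381557 ] [-0.04875554  0.3454671  -3.03379771] 0.02164068483963295
scene tamper [281. 238.] 0.62 [0.529 0.    0.163]
scene tamper [481. 327.] 0.59 [0.727 0.261 0.163]
scene wedge [290. 310.] 0.73 [0.672 0.012 0.152]
scene wedge [296. 183.] 0.6 [0.348 0.03  0.152]
scene wedge [281. 246.] 0.45 [0.534 0.001 0.152]
side tamper [321. 207.] 0.95 [0.504 0.107 0.163]
side tamper [359. 231.] 0.73 [0.533 0.006 0.163]
side wedge [264. 248.] 0.7 [0.362 0.044 0.152]
side wedge [361. 234.] 0.4 [0.541 0.01  0.152]
```

View pics/b2.png

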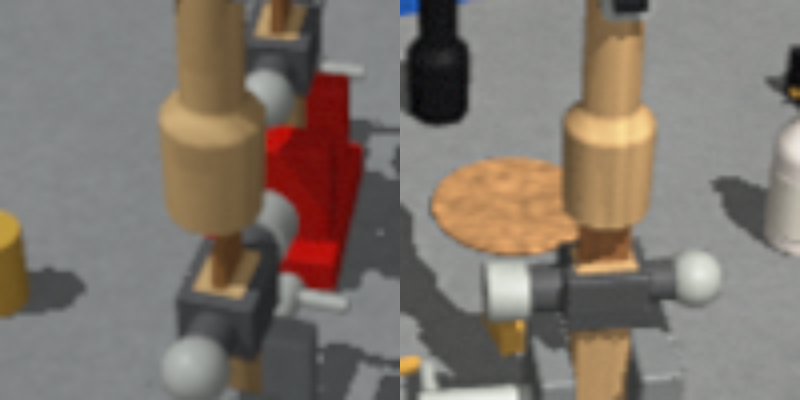

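Side view is aligned, but in the scene view the wedge (px 230,255) looks right of the foot centre (212,215). Checking against the unobstructed first picture.

Run:
```python
from h import *
a=cv2.imread("pics/scene0.png")[215:275,253:313]; b=cv2.imread("pics/side0.png")[220:280,330:390]
cv2.imwrite("pics/z.png",np.hstack([cv2.resize(x,(400,400)) for x in (a,b)]))
for n in ("scene","side"):
    c=camera(n)
    for d in trace(n,"tamper"): print(n,d["rect"],round(d["confidence"],2))
    for x in ([.538,.005,.163],[.538,.005,.152],[.538,.015,.152],[.548,.005,.152],[.538,.005,.142]):
        p=np.array(c["R"])@x+c["t"]; print(n,x,np.round([p[0]/p[2]*c["fx"]+c["cx"],p[1]/p[2]*c["fy"]+c["cy"]],1))
```

```text
scene [269.8, 175.5, 303.2, 250.2] 0.64
scene [263.2, 234.7, 318.3, 338.2] 0.41
scene [0.538, 0.005, 0.163] [283.9 242.2]
scene [0.538, 0.005, 0.152] [284.2 247.4]
scene [0.538, 0.015, 0.152] [290.4 247.2]
scene [0.548, 0.005, 0.152] [284.2 251.5]
scene [0.538, 0.005, 0.142] [284.4 252.1]
side [351.0, 169.3, 372.2, 232.9] 0.74
side [310.2, 165.8, 323.0, 210.0] 0.55
side [354.8, 237.9, 366.9, 246.3] 0.49
side [0.538, 0.005, 0.163] [361.3 230.7]
side [0.538, 0.005, 0.152] [361.  235.5]
side [0.538, 0.015, 0.152] [358.5 232.7]
side [0.548, 0.005, 0.152] [365.8 234.2]
side [0.538, 0.005, 0.142] [360.7 239.9]
```

View pics/z.png

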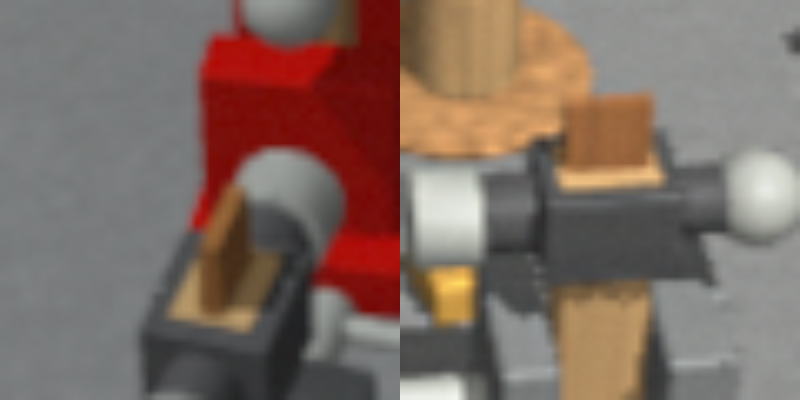

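The wedge top centre is at about scene (286.3,247) and side (361.2,234.4), which gives (0.540, 0.0085). I'll shift about 5 mm to +y and then press in steps.

```bash
python3 -m inch '[[0,0,0,0,-0.3,0,1],[0,0,0,0,-0.5,0,1],[0,0,0,0,-0.5,0.3,1],[0,0,0,0,-0.5,0.6,1],[0,0,0,0,-0.5,0.9,1],[0,0,0,0,-0.5,1.2,1],[0,0,0,0,-0.5,1.4,1],[0,0,0,0,-0.5,1.4,1]]' 110
```

```text
time: 8.1
ee_pos: [0.54, 0.0098, 0.2252]
tcp_rot: [[0.951, -0.308, 0.002], [-0.308, -0.951, -0.0], [0.002, -0.0, -1.0]]
ft_force: [-2.5, -0.4, 4.3]
opening: 0.0212
gripper_force: 110.8
```

```bash
python3 -m inch '[[0,0,0,0,0,0.2,1],[0,0,0,0,0,0.4,1],[0,0,0,0,0,0.6,1],[0,0,0,0,0,0.8,1],[0,0,0,0,0,1,1],[0,0,0,0,0,1.2,1],[0,0,0,0,0,1.2,1]]'
```

```text
time: 8.8
ee_pos: [0.5398, 0.0099, 0.2127]
tcp_rot: [[0.951, -0.309, 0.001], [-0.309, -0.951, -0.0], [0.001, -0.0, -1.0]]
ft_force: [-1.1, 0.8, 4.2]
opening: 0.0218
gripper_force: 110.8
```

```bash
python3 -m inch '[[0,0,0,0,0,0.1,1],[0,0,0,0,0,0.2,1],[0,0,0,0,0,0.3,1],[0,0,0,0,0,0.35,1],[0,0,0,0,0,0.35,1]]'; python3 -m inch '[[0,0,0,0,0,0.1,1],[0,0,0,0,0,0.2,1],[0,0,0,0,0,0.2,1]]'
```

```text
time: 9.3
ee_pos: [0.5397, 0.0099, 0.2089]
tcp_rot: [[0.951, -0.308, 0.001], [-0.308, -0.951, -0.0], [0.001, -0.0, -1.0]]
ft_force: [-0.8, -0.0, 6.3]
opening: 0.0215
gripper_force: 111.0
time: 9.6
ee_pos: [0.5406, 0.0098, 0.2089]
tcp_rot: [[0.951, -0.308, 0.004], [-0.308, -0.951, -0.001], [0.004, -0.001, -1.0]]
ft_force: [-1.5, -0.3, 11.9]
opening: 0.0214
gripper_force: 111.7
```

```bash
python3 -m inch '[[0,0,0,0,0,0.1,1],[0,0,0,0,0,0.2,1],[0,0,0,0,0,0.2,1]]'; python3 -m inch '[[0,0,0,0,0,0.1,1],[0,0,0,0,0,0.2,1],[0,0,0,0,0,0.2,1]]'
```

```text
time: 9.9
ee_pos: [0.5415, 0.0096, 0.2088]
tcp_rot: [[0.952, -0.307, 0.007], [-0.307, -0.952, -0.001], [0.007, -0.001, -1.0]]
ft_force: [-2.2, 0.9, 17.6]
opening: 0.0215
gripper_force: 112.4
time: 10.2
ee_pos: [0.5425, 0.0094, 0.2087]
tcp_rot: [[0.952, -0.307, 0.01], [-0.307, -0.952, -0.002], [0.01, -0.002, -1.0]]
ft_force: [-4.1, -0.2, 23.3]
opening: 0.0215
gripper_force: 113.1
```

Firm stop: TCP z stays at 0.2088 (predicted 0.209) as the force rises. Lifting, checking the wedge, and heading back.

```bash
python3 -m inch '[[0,0,0,0,0,-1,1],[0,0,0,0,0,-3,1],[0,0,0,0,0,-5.6,1],[0,0,0,0,0,-5.6,1],[0,0,0,0,0,-5.6,1]]'
python3 -m inch '[[0,0,0,0,-3,0,1],[0,0,0,-0.1,-7,0,1],[0,0,0,-0.2,-11,0,1],[0,0,0,-0.3,-15,0,1],[0,0,0,-0.4,-19,0,1],[0,0,0,-0.5,-22,0,1],[0,0,0,-0.5,-22.6,0,1],[0,0,0,-0.5,-22.6,0,1]]'
python3 -m inch '[[0,0,0,0,0,0,1],[0,0,0,0,0,0,1]]'
python3 - <<'E'
from h import *
L=[]
for n,(r,k) in {"scene":((210,250)),"side":((140,300))}.items():
    c=camera(n); L.append(cv2.resize(c["img"][r:r+120,k:k+120] if n=="side" else c["img"][r:r+120,k-10:k+110],(400,400)))
cv2.imwrite("pics/b3.png",np.hstack(L)[:,:,::-1])
E
```

```text
time: 10.7
ee_pos: [0.5384, 0.0103, 0.2564]
tcp_rot: [[0.951, -0.309, -0.003], [-0.309, -0.951, 0.001], [-0.004, 0.0, -1.0]]
ft_force: [-0.9, 0.2, -4.0]
opening: 0.022
gripper_force: 109.9
time: 11.5
ee_pos: [0.6033, 0.2272, 0.2549]
tcp_rot: [[0.952, -0.307, -0.006], [-0.307, -0.952, -0.002], [-0.004, 0.004, -1.0]]
ft_force: [0.1, 0.2, -3.8]
opening: 0.0217
gripper_force: 109.9
time: 11.7
ee_pos: [0.6039, 0.2252, 0.2581]
tcp_rot: [[0.951, -0.31, -0.001], [-0.31, -0.951, -0.001], [-0.001, 0.001, -1.0]]
ft_force: [0.2, 0.9, -4.0]
opening: 0.0219
gripper_force: 109.9
```

View pics/b3.png

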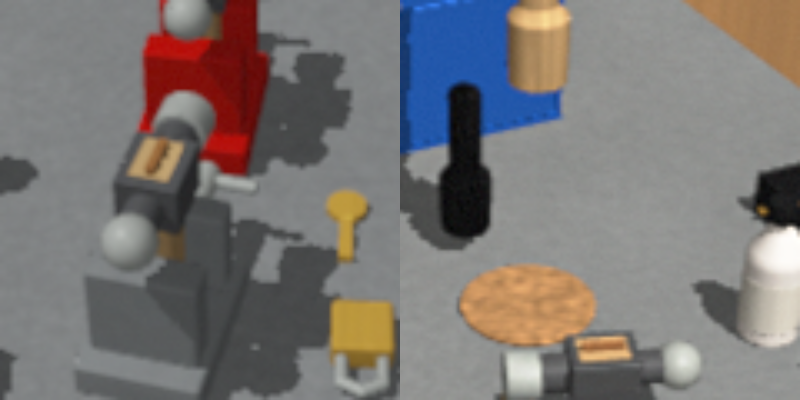

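The wedge is home at (157,155) left and (603,345) right, and the tamper hangs over the mat (528,303). Lowering.

```bash
python3 -m inch '[[0,0,0,0,0,4,1],[0,0,0,0,0,8,1],[0,0,0,0,0,12,1],[0,0,0,0,0,15,1],[0,0,0,0,0,16.5,1],[0,0,0,0,0,17,1],[0,0,0,0,0,17.2,1],[0,0,0,0,0,17.2,1]]'
python3 -m inch '[[0,0,0,0,0,0.2,1],[0,0,0,0,0,0.4,1],[0,0,0,0,0,0.6,1],[0,0,0,0,0,0.7,1],[0,0,0,0,0,0.7,1],[0,0,0,0,0,0.7,1]]' 40
```

```text
time: 12.6
ee_pos: [0.6052, 0.2266, 0.0878]
tcp_rot: [[0.951, -0.309, 0.002], [-0.309, -0.951, 0.001], [0.002, -0.002, -1.0]]
ft_force: [0.1, 0.9, -3.0]
opening: 0.0215
gripper_force: 109.9
time: 13.2
ee_pos: [0.6044, 0.2265, 0.0795]
tcp_rot: [[0.951, -0.309, -0.0], [-0.309, -0.951, -0.0], [-0.0, 0.0, -1.0]]
ft_force: [0.1, 0.2, -3.3]
opening: 0.0215
gripper_force: 109.9
```

```bash
python3 -m inch '[[0,0,0,0,0,0.05,1],[0,0,0,0,0,0.1,1],[0,0,0,0,0,0.1,1]]'; python3 -m inch '[[0,0,0,0,0,0.05,1],[0,0,0,0,0,0.1,1],[0,0,0,0,0,0.1,1]]'
```

```text
time: 13.5
ee_pos: [0.6048, 0.2265, 0.0793]
tcp_rot: [[0.951, -0.308, 0.001], [-0.308, -0.951, 0.0], [0.001, -0.0, -1.0]]
ft_force: [0.3, -0.8, 1.3]
opening: 0.0214
gripper_force: 110.4
time: 13.8
ee_pos: [0.6053, 0.2265, 0.0793]
tcp_rot: [[0.951, -0.308, 0.002], [-0.308, -0.951, 0.0], [0.002, -0.001, -1.0]]
ft_force: [-1.4, -1.4, 6.4]
opening: 0.0218
gripper_force: 111.0
```

Contact with the mat. Easing off the load and opening gradually.

```bash
python3 -m inch '[[0,0,0,0,0,-0.12,1],[0,0,0,0,0,-0.12,1],[0,0,0,0,0,-0.12,0.6],[0,0,0,0,0,-0.12,0.5],[0,0,0,0,0,-0.12,0.3],[0,0,0,0,0,-0.12,0],[0,0,0,0,0,-0.12,0],[0,0,0,0,0,-0.12,0]]' 20
python3 -m inch '[[0,0,0,0,0,0,0],[0,0,0,0,0,-2,0],[0,0,0,0,0,-5,0],[0,0,0,0,0,-9,0],[0,0,0,0,0,-13,0],[0,0,0,0,0,-16,0],[0,0,0,0,0,-16,0],[0,0,0,0,0,-16,0]]'
python3 -m inch '[[0,0,0,0,0,0,0],[0,0,0,0,0,0,0],[0,0,0,0,0,0,0],[0,0,0,0,0,0,0],[0,0,0,0,0,0,0]]'
python3 - <<'E'
from h import *
c=camera("side"); im=cv2.resize(c["img"][140:290,280:430],(500,500)); cv2.imwrite("pics/f.png",im[:,:,::-1])
E
```

```text
time: 14.6
ee_pos: [0.6044, 0.2265, 0.0787]
tcp_rot: [[0.951, -0.309, -0.0], [-0.309, -0.951, -0.0], [-0.0, 0.0, -1.0]]
ft_force: [-0.4, -0.5, 0.6]
opening: 0.0853
gripper_force: 0.0
time: 15.4
ee_pos: [0.6043, 0.2266, 0.2393]
tcp_rot: [[0.951, -0.309, 0.001], [-0.309, -0.951, 0.001], [0.0, -0.002, -1.0]]
ft_force: [-0.2, -0.6, -0.5]
opening: 0.0851
gripper_force: 0.0
time: 15.9
ee_pos: [0.6044, 0.2264, 0.2383]
tcp_rot: [[0.951, -0.309, -0.001], [-0.309, -0.951, -0.0], [-0.0, 0.001, -1.0]]
ft_force: [-0.1, 0.3, 0.3]
opening: 0.0854
gripper_force: 0.0
```

View pics/f.png

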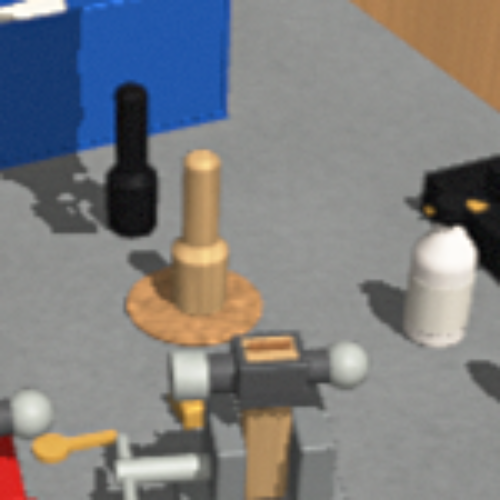

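The tamper stands upright mid-mat (px 200,240), the wedge is home (px 270,347), and the gripper is clear.

```bash
python3 -c "from cell import ctrl; print(ctrl.hand_in())"
```

```text
the job is handed in; nothing more can be done
None
```

I tapped the wedge down to its firm stop with the tamper, stood the tamper upright on its cork mat, let go, and handed the job in at about 16 s; the final picture shows both in place.

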